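Open the double-latched supply cabinet

ROBOT

A 7-joint arm with a two-finger parallel gripper is mounted at the origin on a cart in front of the work surface, level with it; the furniture and walls round the work are solid. World frame = base frame: x ahead of the robot, y to its left, z up, the work surface at z = 0. Lengths are in m, angles in degrees, forces in N, time in s.
With the tool pointing down it reaches from about 0.4 to 0.925 m from the base axis. Payload 5.6 kg.
Tool frame: the origin (TCP) lies midway between the tips of the shut fingers; the grasp point (between the pads) lies 19 mm behind it; z points along the fingers, y is the line along which they close (so a half turn about z gives the same grasp; the last joint's range is limited). The gripper opens to 85 mm and grips with 20 to 120 N. Pads are 22 mm wide; open, the fingers measure 114 mm over their backs; the gripper's body (76 mm by 85 mm) begins 54 mm behind the grasp point. The pads swing forward as they close: fully open they stand 13 mm farther back than shut.
Start: joints at [-66.75, 26.786, -0.665, 91.828, 0.344, 61.387, -3.226], TCP at [0.282, 0.586, 0.231] pointing down, gripper open.
Joint ranges: [-144.91, 144.91], [-17.63, 115.5], [-89.93, 88.59], [15.96, 139.68], [-74.01, 254.01], [8.47, 105.57], [-167.45, 167.45]. Speed limits (degrees/s): [147.25, 147.25, 180, 180, 180, 180, 180].

INTERFACE

Orientations are given as a 3x3 rotation matrix whose columns are the frame's x, y, z axes.
In Python, from cell import manip gives the robot as it stands. Calls block until the motion is done:
- manip.goto(position, orientation): joint-space move of the TCP to a pose.
- manip.move_linear(position, rate=0.15, rot=None, until_force=None): straight line of the TCP; rot=None keeps the orientation; rate is the mean speed in m/s. With until_force (N) it stops when the force on the tool has changed by that much, and returns True; else False.
- manip.move_j(angles): joint-space move.
- manip.set_gripper(opening, effort=None): finger opening in m; effort is the grip in N (None keeps the last); returns when the fingers have stopped.
- manip.wait(seconds).
- manip.solve_ik(position, orientation): joint angles nearest the present ones, or None.
- manip.observe(): the state.
- manip.camera(name): name is "scene" or "top" or "wrist"; returns the picture (400x640x3 uint8, red, green, blue); there is no depth.
- manip.get_calibration(name): a dict with "vertical_fov" (degrees; the focal length in pixels is half the picture's height over the tangent of half this angle, whatever the lens; pixels are square), "cx", "cy" (the principal point, pixels), "R" (3x3) and "t" (3): a world point X has camera coordinates R X + t; the wrist camera has in their place "T_tool_cam" (4x4, takes a point from camera to tool coordinates, whose origin is the TCP and whose axes are the flange's). Camera axes: x right, y down, z forward; pixel columns grow to the right and rows downward; lengths in m; the calibration is good to about 2 mm. A picture is of the moment at which its call begins: read the wrist's pose just before it. get_calibration takes no time and is no camera call.
A pose or a line that the arm cannot do raises manip.IKError and nothing moves.
- manip.hand_in(): hands the job in; it is judged then, once.
Trained networks look in the newest picture that a camera, given by its name, has taken for a name from the list of things; names that differ only in an ending like _2 or _b are one class to them, and where a whole thing is asked for, a point or a joint stands for the part that bears it (a point fixed in the world has none). Each returns a list of dicts, best first, with "confidence" (0 to 1); they miss things now and then, are a little off and sometimes report something else, mostly with a low value. They report only what shows in the picture. A call takes as long as a camera call.
- manip.find_in(name, camera): "at" ([column, row] in pixels, amid what is visible of it).
The state is a dict: "time_s": time; "joint_pos": joint angles; "joint_vel": joint speeds; "tau": joint torques, N m; "tool_pos": TCP position; "orientation": TCP orientation; "wrist_force": force on the tool from outside, world axes, zero at the start; "wrist_torque": the same for the moment, N m; "width": finger opening in m; "grasp_force": force on a finger pad.
Only numpy, scipy, OpenCV 4.12 (cv2) and the standard library are available. Lean on these libraries where they do the work, as an engineer would, in place of code of your own. Each camera call takes 0.05 s, during which the arm holds its last target. There are 200 camera calls.

TASK

Open the small grey supply cabinet on the worktop: swing the turn-button on its sloping front well aside so that it no longer blocks the bolt, draw the bolt up the slope until it is clear of the shutter, then slide the shutter to the left as far as it goes. Leave the turn-button aside, the bolt drawn and the shutter open, let go, and do not disturb the boxes and the tape roll on and beside the cabinet.

Things in the scene. Friction and masses are not known exactly. Their poses are not given: they have to be found in the camera images.
- cabinet: Grey painted steel desktop cabinet, fixed, 200 mm deep, 300 mm wide, 327 mm high, with a front that slopes at 40 degrees and a shelf overhanging it. Origin: centre of its underside on the worktop; x points to its back, y to its left (seen from the robot), z up.
- face: The cabinet's sloping front. Origin: middle of its lower front edge (30 mm above the worktop, 100 mm in front of the cabinet's origin). x runs up the slope (248 mm), y left, z outward at right angles to it. Turn-button (top), bolt and shutter (bottom) lie on one line up the slope at y = -0.070. Below, 'out' means this z.
- shelf_edge (a point): Middle of the lower front edge of the 12 mm thick, 300 mm wide shelf that overhangs the upper slope from the back (315 mm above the worktop, 20 mm behind the cabinet's origin); side gussets 145 mm to each side, behind it. It leaves no room for an upright hand at the turn-button; a hand at right angles to the slope (tilted 40 degrees, wrist towards the robot) has room.
- turn_button (a joint): Angle of the turn-button (rad) about the normal of the slope. 0 = pointing down the slope (starts within 0.1 of that), its end 4 mm above the bolt's upper end, so that the bolt cannot be drawn. Turns either way to 1.3; positive swings its lower end to the left seen from the robot, i.e. towards +y, negative to the right. 0.04 N m of friction: it stays where it is left.
- turn_peg (a point): Middle of the round steel peg by which the turn-button is pushed or pinched: 14 mm diameter, at right angles to the slope, from 18 to 50 mm out (this point 38 mm out). The button is a steel bar 16 mm wide and 56 mm from pivot to end, 6 to 18 mm out; the peg is 48 mm from the pivot, which lies 225 mm up the slope. Axes turn with the button: at 0, x up the slope, z outward.
- bolt (a joint): Travel of the bolt up the slope (m): 0 shut (starts within 0.002 of it), 0.024 fully drawn. Its lower end stands between the shutter's lugs and locks it; it frees the shutter beyond 0.012. About 2 N of friction: it stays where it is left.
- bolt_fin (a point): Grip point on the bolt's steel fin, 38 mm out. The fin is 10 mm wide (y), 20 mm long (up the slope), from 18 to 50 mm out; 135 mm up the slope when shut. The bolt bar under it is 14 mm wide, 73 mm long, between side rails (tops 17 mm out, reaching 15 mm to each side). Axes: x up the slope, y left, z outward.
- shutter (a joint): Travel of the shutter to the left across the slope, along the face's y (m): 0 shut, 0.115 fully open. About 1.5 N of friction: it stays where it is left.
- shutter_fin (a point): Grip point on the shutter's steel fin, 34 mm out, 51 mm up the slope. The fin is 12 mm wide (y), 48 mm long (up the slope), from 6 to 46 mm out. The white-painted shutter is 130 mm wide and 82 mm long up the slope; its two lugs at the upper edge, 15 mm left and right of its middle, stand 20 mm out. Clear of the shelf: a hand upright or tilted will do. Axes: x up the slope, y left, z outward.
- clip_box: Bystander: small white cardboard box 53x75x21 mm lying on the cabinet's shelf. Origin: centre of its underside. Leave it alone.
- staple_box: Bystander: small cardboard box 41x74x27 mm on the worktop in front of the cabinet's left half. Origin: centre of its underside. Leave it alone.
- tape_roll: Bystander: roll of tape 104 mm across, 25 mm high, lying on the worktop left of the cabinet. Origin: centre of its underside. Leave it alone.

How it is judged (in metres and radians):
On the way, in this order (a step that is already met when the one before it is completed fails the run):
1. the turn-button is swung at least 0.4 rad aside, to either side ((value of joint turn_button above 0.4 rad or value of joint turn_button below -0.4 rad)), for 0.2 s.
2. the bolt is drawn at least 12.5 mm, clear of the shutter's lugs (value of joint bolt above 0.0125 m), for 0.2 s.
3. the shutter is slid open at least 100 mm (value of joint shutter above 0.1 m), for 0.2 s.
At the end, for the whole second after the job is handed in: The turn-button stands at least 0.35 rad aside, the bolt is drawn at least 12 mm, the shutter is open at least 100 mm of its 115 mm and at rest ((value of joint turn_button above 0.35 rad or value of joint turn_button below -0.35 rad) and value of joint bolt above 0.012 m and value of joint shutter above 0.1 m and velocity of joint shutter between -0.01 and 0.01 m/s); the robot touches nothing.
It fails at once if a bystander (clip box, staple box, tape roll) is moved more than 30 mm (distance of any of clip_box, staple_box, tape_roll from where it was at the start of the episode above 0.03 m).
It also fails if it takes over 51 s, if anything falls off the work surface, if the arm or the gripper's body presses on something with over 40 N, if the wrist force passes 120 N, or if a joint passes its speed limit or range.

## Working session

There is one attempt and no reset: what is moved stays moved. The work goes in short steps, each a Python script; the robot and the scene stay as the last script left them, time stands still between calls to the robot, and variables do not carry over. Pictures are saved under pics/ and viewed, at most 10 in all, crops included, and the job is handed in when it is done.

```bash
ls; mkdir -p pics; python3 - <<'E'
from cell import manip
import cv2,numpy as np
print(manip.observe()['time_s'])
for c in ("scene","top"):
    im=manip.camera(c); cv2.imwrite(f'pics/{c}0.png',im[:,:,::-1]); np.save(f'{c}0.npy',im)
    k=manip.get_calibration(c); print(c,k)
    for n in ("cabinet","turn_peg","bolt_fin","shutter_fin","clip_box","staple_box","tape_roll"):
        print(n,[(np.round(d['at'],1).tolist(),round(d['confidence'],2)) for d in manip.find_in(n,c)][:2])
print(manip.get_calibration("wrist")); print(manip.observe()['time_s'])
E
```

```text
pics
0.0
scene {'vertical_fov': 45.33715311625362, 'cx': 322.1527375539143, 'cy': 190.64192771987015, 'R': array([[ 0.8456988 , -0.53365804, -0.00162375],
       [-0.41956768, -0.66301107, -0.61998329],
       [ 0.32978251,  0.52500039, -0.78461334]]), 't': array([-0.34464407,  0.50857471,  0.82471677])}
cabinet [([376.6, 204.3], 0.71)]
turn_peg [([406.1, 205.0], 0.83), ([354.9, 107.0], 0.2)]
bolt_fin [([403.5, 207.4], 0.71), ([383.4, 234.1], 0.7)]
shutter_fin [([374.9, 260.0], 0.61)]
clip_box [([356.0, 107.5], 0.95)]
staple_box [([291.7, 263.0], 0.73), ([385.5, 235.1], 0.66)]
tape_roll [([279.4, 209.5], 0.75), ([383.1, 235.1], 0.37)]
top {'vertical_fov': 46.91678323991758, 'cx': 319.23552451134543, 'cy': 199.28696984837427, 'R': array([[ 0.00600322, -0.99980928,  0.01858416],
       [-0.98585182, -0.00903055, -0.16737572],
       [ 0.16751162, -0.01731644, -0.98571801]]), 't': array([0.20677937, 0.59891598, 1.12652755])}
cabinet [([336.2, 172.9], 0.94)]
turn_peg [([359.6, 155.4], 0.49)]
bolt_fin [([360.8, 180.8], 0.7)]
shutter_fin [([366.0, 201.8], 0.66)]
clip_box [([287.9, 143.9], 0.77)]
staple_box [([321.5, 253.7], 0.73), ([333.4, 191.8], 0.19)]
tape_roll [([234.9, 224.5], 0.69), ([359.1, 160.6], 0.49)]
{'vertical_fov': 69.94254941901765, 'cx': 317.82498279392433, 'cy': 194.63100318349038, 'T_tool_cam': array([[ 1.30676585e-03, -9.62471114e-01, -2.71381001e-01,
         6.73633900e-02],
       [ 9.99998719e-01,  1.00687587e-03,  1.24428472e-03,
        -1.46792839e-03],
       [-9.24341120e-04, -2.71382279e-01,  9.62471196e-01,
        -1.41790017e-01],
       [ 0.00000000e+00,  0.00000000e+00,  0.00000000e+00,
         1.00000000e+00]])}
0.8
```

```bash
cat > h.py <<'E'
import numpy as np, cv2
from cell import manip
def K(k):
    f=200/np.tan(np.radians(k['vertical_fov']/2)); return np.array([[f,0,k['cx']],[0,f,k['cy']],[0,0,1]])
def P(k,R=None,t=None):
    R=k['R'] if R is None else R; t=k['t'] if t is None else t
    return K(k)@np.c_[R,t]
def tri(Ps,px):
    A=[]
    for M,(u,v) in zip(Ps,px): A+= [u*M[2]-M[0], v*M[2]-M[1]]
    X=np.linalg.svd(np.array(A))[2][-1]; return X[:3]/X[3]
def proj(M,X):
    p=M@np.r_[X,1]; return p[:2]/p[2]
c40,s40=np.cos(np.radians(40)),np.sin(np.radians(40))
E
python3 - <<'E'
from h import *
a=cv2.imread('pics/scene0.png')[70:310,230:480]; b=cv2.imread('pics/top0.png')[100:300,200:450]
cv2.imwrite('pics/sc_c.png',cv2.resize(a,None,fx=2.5,fy=2.5,interpolation=2));cv2.imwrite('pics/top_c.png',cv2.resize(b,None,fx=3,fy=3,interpolation=2))
S=P(manip.get_calibration('scene'));T=P(manip.get_calibration('top'))
for n,p,q in (("peg",(406.1,205),(359.6,155.4)),("bolt",(383.4,234.1),(360.8,180.8)),("bolt2",(403.5,207.4),(360.8,180.8)),("shut",(374.9,260),(366,201.8)),("clip",(356,107.5),(287.9,143.9)),("staple",(291.7,263),(321.5,253.7)),("tape",(279.4,209.5),(234.9,224.5))):
    X=tri((S,T),(p,q)); print(n,X.round(3),(proj(S,X)-p).round(1))
E
```

```text
peg [0.681 0.12  0.183] [-1.5  0.4]
bolt [0.63  0.113 0.128] [ 0.1 -0. ]
bolt2 [0.635 0.11  0.214] [-12.2   2.1]
shut [0.591 0.094 0.084] [-2.4  0.6]
clip [0.659 0.278 0.336] [-0.7  0.2]
staple [0.459 0.205 0.033] [ 0.6 -0.1]
tape [ 0.55   0.451 -0.119] [-0.1  0. ]
```

View pics/sc_c.png

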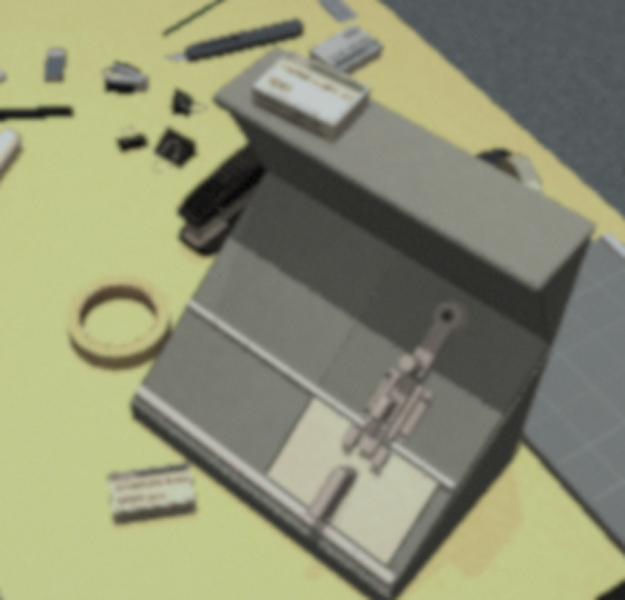

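View pics/top_c.png

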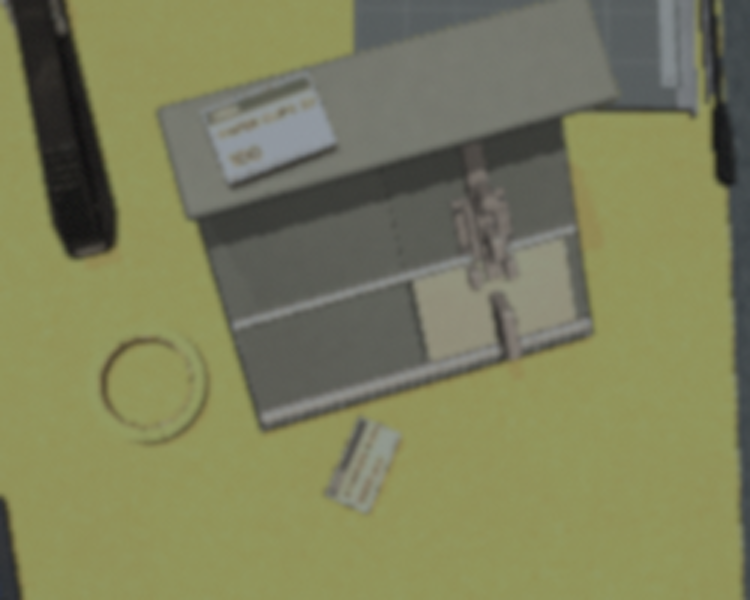

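```bash
cat >> h.py <<'E'
def cabR(yaw): return np.array([[np.cos(yaw),-np.sin(yaw),0],[np.sin(yaw),np.cos(yaw),0],[0,0,1]])
F=np.array([[c40,0,-s40],[0,1,0],[s40,0,c40]]) # face axes in cabinet
def cab(p,X): return np.r_[p[:2],p[3] if len(p)>3 else 0]+cabR(p[2])@np.array(X)
def face(p,s,y,o): return cab(p,np.array([-.1,0,.03])+F@np.array([s,y,o]))
def tool(p): # x down slope, y left, z into the face
    return cabR(p[2])@F@np.diag([-1,1,-1])
def Pw(st):
    k=manip.get_calibration('wrist'); W=np.eye(4); W[:3,:3]=st['orientation']; W[:3,3]=st['tool_pos']
    M=np.linalg.inv(W@k['T_tool_cam']); return P(k,M[:3,:3],M[:3,3])
E
cat > fit.py <<'E'
from h import *
from scipy.optimize import least_squares
S=P(manip.get_calibration('scene'));T=P(manip.get_calibration('top'))
sc=lambda u,v:(230+u/2.5,70+v/2.5); tp=lambda u,v:(200+u/3,100+v/3)
pts={(-.1,.15,.03):[(T,tp(263,425)),(S,sc(140,392))],(-.1,-.15,.03):[(T,tp(592,328)),(S,sc(393,580))],
 (.02,.15,.327):[(T,tp(192,217)),(S,sc(217,98))],(.02,-.15,.327):[(T,tp(618,97)),(S,sc(542,290))],(.1,-.15,.327):[(S,sc(593,230))],(.1,.15,.327):[(T,tp(158,108)),(S,sc(285,50))]}
fp={(.135,-.07,.05):[(T,(360.8,180.8)),(S,(383.4,234.1))],(.051,-.07,.04):[(T,(366,201.8)),(S,(374.9,260))]}
def res(p,full=False):
    r=[proj(M,cab(p,X))-q for X,l in pts.items() for M,q in l]+[proj(M,face(p,*X))-q for X,l in fp.items() for M,q in l]
    return np.array(r) if full else np.ravel(r)
r=least_squares(res,[.63,.2,.25],loss='soft_l1'); p=r.x; print(p, np.degrees(p[2])); print(res(p,True).round(1).tolist())
np.save('p.npy',p)
for n,a in (("view",(.12,-.07,.16)),("peg",(.177,-.07,.03)),("pegL",(.2,-.03,.03)),("bolt",(.16,-.07,.03)),("sh",(.051,-.07,.015)),("shend",(.051,.05,.015)),("shup",(.051,.05,.12))):
    q=manip.solve_ik(face(p,*a),tool(p)); print(n,face(p,*a).round(3),None if q is None else np.round(q,1))
E
python3 fit.py
```

```text
[0.62678968 0.17927248 0.28588712] 16.380125451754967
[[-1.7, 0.7], [-2.0, 2.2], [0.6, 1.1], [0.6, 6.6], [-2.3, -0.7], [0.2, -2.9], [1.5, -0.6], [1.4, -1.3], [5.2, -3.5], [-1.3, -2.3], [-0.9, -3.6], [5.3, 2.1], [0.0, -1.8], [4.0, 8.5], [-11.4, 6.7]]
view [0.54  0.081 0.23 ] [ 58.   17.7 -73.2 131.9  81.   11.8  21.7]
peg [0.662 0.117 0.167] [ 29.4  32.1 -50.  119.7 102.7  18.3   3. ]
pegL [0.668 0.16  0.182] [ 15.2  27.  -37.9 118.1  95.7  14.4   2.3]
bolt [0.65  0.113 0.156] [ 38.6  40.1 -62.8 121.2 106.   27.9   5.5]
sh [0.579 0.092 0.074] [ 49.1  65.2 -76.4 131.4 124.3  51.6   4.4]
shend [0.545 0.207 0.074] [ 31.4  65.2 -76.6 132.  123.9  63.4  -9.4]
shup [0.48  0.188 0.155] None
```

```bash
sed -i "s/^fp=.*/fp={(.051,-.07,.034):[(T,tp(507,322)),(S,sc(337,490))]}/" fit.py; python3 fit.py; python3 - <<'E'
from h import *
p=np.load('p.npy')
f=tool(p)@np.diag([-1,-1,1]); up=cabR(p[2])@np.diag([1,-1,-1]);
for nm,R in (("flip",f),("tool",tool(p)),("up",up),("up2",up@np.diag([-1,-1,1]))):
  for n,a in (("view",(.12,-.07,.1)),("view",(.15,-.07,.12)),("peg",(.177,-.07,.03)),("pegL",(.2,-.03,.03)),("bolt",(.16,-.07,.03)),("sh",(.051,-.07,.015)),("shend",(.051,.05,.015)),("shup",(.051,.05,.08))):
    q=manip.solve_ik(face(p,*a),R); print(nm,n,None if q is None else np.round(q,1))
E
```

```text
[0.62600212 0.1784543  0.28429402] 16.288847475318843
[[-1.4, 0.9], [-2.1, 2.5], [0.9, 1.5], [0.4, 7.1], [-1.9, -0.4], [0.2, -2.5], [2.0, -0.1], [1.3, -0.7], [5.2, -2.9], [-0.9, -2.0], [-0.9, -3.2], [0.6, 2.2], [-0.5, 1.0]]
view [0.539 0.08  0.23 ] [ 60.1  19.7 -76.2 131.9  82.9  14.   20.5]
peg [0.661 0.116 0.167] [ 29.5  32.  -49.9 119.8 102.9  18.2   2.8]
pegL [0.667 0.159 0.182] [ 15.2  26.9 -37.9 118.2  95.9  14.4   2. ]
bolt [0.649 0.112 0.156] [ 38.7  40.  -62.8 121.4 106.1  27.9   5.3]
sh [0.578 0.091 0.074] [ 49.2  65.2 -76.4 131.5 124.4  51.7   4.2]
shend [0.544 0.207 0.074] [ 31.5  65.2 -76.6 132.1 123.9  63.4  -9.6]
shup [0.479 0.188 0.155] None
flip view [ 32.8  20.2 -48.1 130.3 116.2  10.7 165.2]
flip view [  52.6   30.3  -74.7  126.9   90.8   24.1 -163.6]
flip peg [  44.5   51.2  -75.9  119.1  103.6   40.6 -164.7]
flip pegL [  41.5   61.6  -85.8  116.9  105.3   55.5 -162.2]
flip bolt [ 19.7  27.4 -36.7 122.3 118.   11.9 163.8]
flip sh [ 22.8  34.6 -38.  132.7 151.3  24.6 134.5]
flip shend [  5.   34.4 -38.1 133.3 134.8  33.1 135.1]
flip shup None
tool view [ 43.3  26.2
[... 504 characters left out ...]
 -23.3  58.1 -68.1]
up pegL [-39.3  36.1  34.4  90.6 -22.5  60.4 -72.5]
up bolt [-36.9  35.3  34.7  95.9 -23.3  56.2 -67.7]
up sh [-36.   35.2  31.4 108.9 -26.1  43.1 -63.5]
up shend [-46.1  34.4  29.  109.2 -24.   42.4 -77.1]
up shup [-49.4  26.5  31.1 113.8 -19.1  44.7 -80.9]
up2 view [-16.6  23.3   5.6 104.3  -2.8  52.5  96.4]
up2 view [-17.4  22.    6.5 101.2  -2.9  57.   96.5]
up2 peg [-14.8  32.4   2.8  91.8  -1.8  55.8  94.9]
up2 pegL [-17.5  32.9   1.8  88.9  -1.1  58.3  90.9]
up2 bolt [-14.7  31.9   2.7  94.3  -1.8  53.8  95. ]
up2 sh [-13.3  32.1   1.3 107.4  -1.1  40.5  95. ]
up2 shend [-22.9  32.   -1.5 107.7   1.2  40.4  81.2]
up2 shup [-24.5  24.4  -0.3 112.2   0.2  43.4  81.5]
```

```bash
python3 - <<'E'
from h import *
p=np.load('p.npy'); up2=cabR(p[2])@np.diag([-1,1,-1])
manip.move_linear([.3,.45,.34],rate=.3)
manip.goto([.45,.08,.36],up2)
o=manip.observe(); print(o['time_s'],np.round(o['joint_pos'],1))
im=manip.camera('wrist'); cv2.imwrite('pics/w0.png',im[:,:,::-1])
for n in ("turn_peg","bolt_fin","shutter_fin"): print(n,[(np.round(d['at'],1).tolist(),round(d['confidence'],2)) for d in manip.find_in(n,'wrist')][:2])
M=Pw(o)
for a in ((.177,-.07,.05),(.135,-.07,.05),(.051,-.07,.046)): print(proj(M,face(p,*a)).round(1))
for a in ((.12,-.07,.12),(.15,-.07,.12),(.16,-.07,.1),(.177,-.07,.1),(.177,-.07,.08),(.135,-.07,.08)):
    q=manip.solve_ik(face(p,*a),tool(p)); print(face(p,*a).round(3),None if q is None else np.round(q,1))
E
```

```text
3.0167 [-34.    0.   19.8 109.    0.   71.   92.2]
turn_peg [([299.2, 320.3], 0.6)]
bolt_fin [([307.5, 290.0], 0.93)]
shutter_fin [([306.3, 247.3], 0.6)]
[299.  323.8]
[299.9 290.6]
[301.6 233. ]
[0.564 0.087 0.199] [ 53.4  30.5 -74.3 130.5  99.1  23.6   8.4]
[0.586 0.094 0.218] [ 45.3  22.2 -63.3 127.2  87.4  14.9  15.9]
[0.606 0.1   0.209] [ 33.9  20.6 -50.6 125.5  89.4  11.1  12. ]
[0.618 0.103 0.22 ] [ 34.3  21.  -51.7 123.5  80.2  12.1  21.3]
[0.63  0.107 0.205] [ 32.5  24.2 -50.8 122.6  89.2  13.7  13.4]
[0.6   0.098 0.178] [ 49.5  41.3 -75.2 126.8 103.4  33.    9.3]
```

View pics/w0.png

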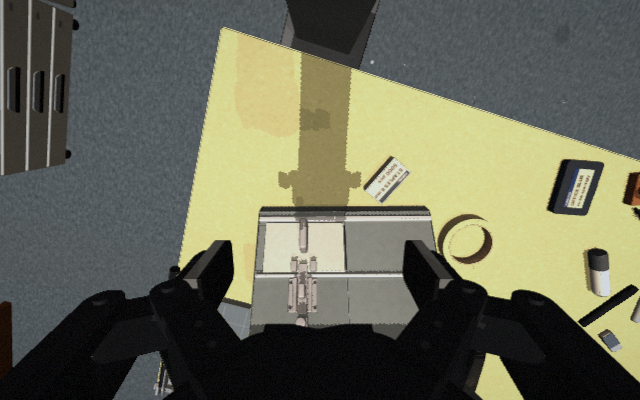

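```bash
python3 - <<'E'
from h import *
p=np.load('p.npy')
for a in ((.15,-.07,.12),(.16,-.07,.1),(.17,-.07,.1)):
  try:
    manip.move_linear(face(p,*a),rate=.15,rot=tool(p)); print('ok',a); break
  except manip.IKError as e: print(a,e)
o=manip.observe(); print(o['time_s'],np.round(o['joint_pos'],1))
im=manip.camera('wrist'); cv2.imwrite('pics/w1.png',im[:,:,::-1]); print(o['tool_pos'],o['wrist_force'])
for n in ("turn_peg","bolt_fin","shutter_fin"): print(n,[(np.round(d['at'],1).tolist(),round(d['confidence'],2)) for d in manip.find_in(n,'wrist')][:2])
M=Pw(o)
for a in ((.177,-.07,.05),(.135,-.07,.05),(.051,-.07,.046)): print(proj(M,face(p,*a)).round(1))
E
```

```text
(0.15, -0.07, 0.12) the arm cannot follow that straight line within its joint ranges
(0.16, -0.07, 0.1) the arm cannot follow that straight line within its joint ranges
(0.17, -0.07, 0.1) the arm cannot follow that straight line within its joint ranges
3.2167 [-34.   -0.   19.8 109.    0.   71.   92.2]
[0.44994642 0.08087688 0.35979722] [-0.59825546  0.5071128   0.21494615]
turn_peg [([334.8, 267.5], 0.74), ([305.7, 245.6], 0.69)]
bolt_fin [([303.9, 287.9], 0.62)]
shutter_fin [([304.4, 246.5], 0.93)]
[299.4 323.6]
[300.3 290.4]
[301.9 232.9]
```

View pics/w1.png

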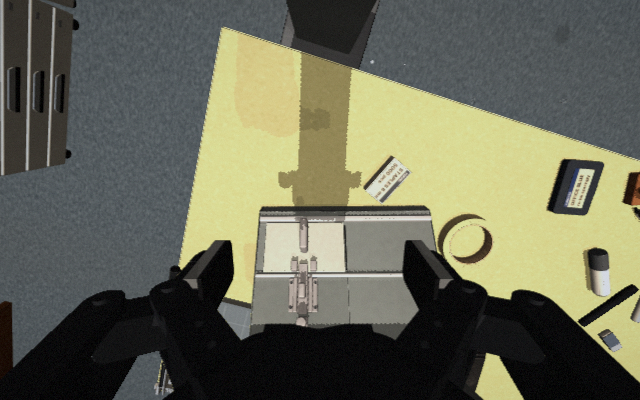

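```bash
cat > fk.py <<'E'
import numpy as np
from scipy.spatial.transform import Rotation as Rn
def chain(q,prm,sg):
    q=np.radians(q); R=np.eye(3); t=np.zeros(3); out=[]
    ax='zyzyzyz'; s=[-1,1,sg[0],1,sg[1],1,sg[2]]
    t=np.array([0,0,prm[0]])
    for i in range(7):
        off=prm[15] if i==6 else 0
        R=R@Rn.from_euler(ax[i],s[i]*q[i]+off).as_matrix()
        t=t+R@np.array([prm[1+2*i],0,prm[2+2*i]]); out.append(t)
    return R,t,out
E
cat > fkfit.py <<'E'
from h import *; from fk import *; from scipy.optimize import least_squares; import itertools
p=np.load('p.npy'); D=[]; rng=np.random.default_rng(0)
for i in range(150):
    pos=[rng.uniform(.45,.7),rng.uniform(-.2,.35),rng.uniform(.1,.45)]
    R=cabR(rng.uniform(-1,1))@Rn.from_euler('y',rng.uniform(-.7,.2)).as_matrix()@np.diag([-1,1,-1])@cabR(rng.uniform(-.5,.5))
    q=manip.solve_ik(pos,R)
    if q is not None: D.append((np.array(q),np.array(pos),R))
print(len(D)); best=None
for sg in itertools.product((1,-1),repeat=3):
  for o in (0,np.pi/2,np.pi,-np.pi/2):
    def f(x):
        r=[]
        for q,t,R in D[:40]:
            A,b,_=chain(q,x,sg); r+= [b-t,.2*(A-R).ravel()]
        return np.concatenate(r)
    x0=np.zeros(16); x0[0]=.3; x0[4]=.3;x0[8]=.3;x0[14]=.2;x0[15]=o
    r=least_squares(f,x0,max_nfev=6)
    if best is None or r.cost<best[0]: best=(r.cost,sg,r.x,f)
r=least_squares(best[3],best[2]); print(r.cost,best[1],r.x.round(4))
np.savez('fk.npz',prm=r.x,sg=best[1])
print(max(np.abs(chain(q,r.x,best[1])[1]-t).max() for q,t,R in D))
E
python3 fkfit.py
```

```text
148
0.011057111067902487 (-1, -1, -1) [ 2.9580e-01  1.9000e-03 -4.2000e-03 -3.5800e-02  2.2152e+00  4.5800e-02
 -1.7003e+00  2.6300e-02 -1.2079e+00 -2.4800e-02  1.6751e+00  1.9000e-03
  3.9927e+00 -8.2000e-03 -3.7000e+00  1.5715e+00]
0.07994787229130851
```

```bash
sed -i "s/off=prm\[15\] if i==6 else 0/off=prm[15+i]/; " fk.py; sed -i "s/x0=np.zeros(16)/x0=np.zeros(22)/; s/x0\[15\]=o/x0[21]=o/; s/max_nfev=6/max_nfev=8/" fkfit.py
sed -i "s/return np.concatenate(r)/return np.concatenate(r+[1e-3*x])/" fkfit.py; time python3 fkfit.py
```

```text
148
0.001810980079298237 (-1, -1, -1) [ 1.5540e-01  9.0000e-04  1.5540e-01  1.9000e-03  2.5600e-01 -1.0000e-03
  2.5610e-01  4.4000e-03  2.3930e-01  4.4000e-03  2.3920e-01 -7.4000e-03
  1.5310e-01 -3.0000e-03  1.5290e-01 -3.2100e-02 -6.3000e-03 -1.8400e-02
 -3.4000e-03  6.7000e-03  1.2000e-02  1.5207e+00]
0.026636189758886153
real	0m13.492s
user	0m52.328s
sys	0m0.040s
```

```bash
cat > path.py <<'E'
from h import *; from fk import *
z=np.load('fk.npz'); p=np.load('p.npy')
def show(a,b,n=7):
    for u in np.linspace(0,1,n):
        R,t,o=chain(a+(b-a)*u,z['prm'],z['sg'])
        c=F.T@(cabR(p[2]).T@(t-np.r_[p[:2],0])-[-.1,0,.03])
        print('tcp',t.round(2),'zdir',R[:,2].round(2),'elbow',o[2].round(2),'wrist',o[5].round(2),'face',c.round(2))
E
python3 - <<'E'
from path import *
q0=np.array(manip.observe()['joint_pos'])
for a in ((.15,-.07,.12),(.177,-.07,.09)):
    q=manip.solve_ik(face(p,*a),tool(p)); print(np.round(q,1)); show(q0,np.array(q))
E
```

```text
[ 45.3  22.2 -63.3 127.2  87.4  14.9  15.9]
tcp [0.45 0.09 0.36] zdir [-0.    0.01 -1.  ] elbow [-0.   -0.    0.82] wrist [0.45 0.09 0.51] face [ 0.14 -0.03  0.31]
tcp [0.49 0.04 0.31] zdir [ 0.1  -0.21 -0.97] elbow [0.03 0.01 0.82] wrist [0.47 0.07 0.46] face [ 0.13 -0.1   0.26]
tcp [ 0.53 -0.    0.28] zdir [ 0.22 -0.33 -0.92] elbow [0.06 0.01 0.82] wrist [0.5  0.05 0.42] face [ 0.13 -0.15  0.22]
tcp [ 0.57 -0.02  0.25] zdir [ 0.35 -0.35 -0.87] elbow [ 0.1  -0.01  0.81] wrist [0.51 0.04 0.38] face [ 0.13 -0.17  0.17]
tcp [ 0.6  -0.    0.22] zdir [ 0.47 -0.26 -0.84] elbow [ 0.12 -0.05  0.81] wrist [0.52 0.04 0.35] face [ 0.14 -0.16  0.13]
tcp [0.61 0.04 0.21] zdir [ 0.57 -0.09 -0.82] elbow [ 0.13 -0.09  0.8 ] wrist [0.52 0.05 0.33] face [ 0.15 -0.13  0.11]
tcp [0.61 0.09 0.22] zdir [ 0.63  0.13 -0.77] elbow [ 0.13 -0.14  0.79] wrist [0.51 0.07 0.33] face [ 0.16 -0.08  0.1 ]
[ 33.4  22.6 -51.3 123.   85.1  13.   17. ]
tcp [0.45 0.09 0.36] zdir [-0.    0.01 -1.  ] elbow [-0.   -0.    0.82] wrist [0.45 0.09 0.51] face [ 0.14 -0.03  0.31]
tcp [0.5  0.04 0.32] zdir [ 0.11 -0.2  -0.97] elbow [0.03 0.01 0.82] wrist [0.48 0.07 0.47] face [ 0.14 -0.1   0.26]
tcp [0.55 0.   0.29] zdir [ 0.24 -0.32 -0.92] elbow [0.06 0.01 0.82] wrist [0.51 0.05 0.43] face [ 0.15 -0.14  0.21]
tcp [ 0.59 -0.01  0.26] zdir [ 0.38 -0.34 -0.86] elbow [ 0.1  -0.    0.81] wrist [0.53 0.05 0.39] face [ 0.16 -0.17  0.17]
tcp [0.63 0.01 0.23] zdir [ 0.5  -0.26 -0.83] elbow [ 0.13 -0.03  0.81] wrist [0.55 0.05 0.36] face [ 0.17 -0.16  0.12]
tcp [0.65 0.05 0.22] zdir [ 0.59 -0.09 -0.8 ] elbow [ 0.15 -0.07  0.8 ] wrist [0.55 0.06 0.34] face [ 0.18 -0.13  0.09]
tcp [0.64 0.1  0.21] zdir [ 0.63  0.13 -0.77] elbow [ 0.16 -0.11  0.78] wrist [0.55 0.08 0.33] face [ 0.19 -0.08  0.08]
```

```bash
python3 - <<'E'
from h import *
p=np.load('p.npy')
manip.goto(face(p,.145,-.068,.12),tool(p))
o=manip.observe(); print(o['time_s'],np.round(o['joint_pos'],1)); print(o['tool_pos'],o['wrist_force'])
im=manip.camera('wrist'); cv2.imwrite('pics/w2.png',im[:,:,::-1]); M=Pw(o); np.save('M2.npy',M)
for n in ("turn_peg","bolt_fin","shutter_fin"): print(n,[(np.round(d['at'],1).tolist(),round(d['confidence'],2)) for d in manip.find_in(n,'wrist')][:2])
for a in ((.177,-.07,.05),(.135,-.07,.05),(.051,-.07,.046)): print(proj(M,face(p,*a)).round(1))
E
```

```text
4.9083 [ 45.   22.  -62.9 127.8  89.7  14.8  13.3]
[0.58209997 0.09424311 0.21528938] [0.20514274 0.50843303 1.16329469]
turn_peg [([318.1, 251.8], 0.95)]
bolt_fin [([322.6, 169.1], 0.91)]
shutter_fin [([320.8, 91.5], 0.65)]
[318.1 243.4]
[318.2 193.3]
[318.3  76.7]
```

View pics/w2.png

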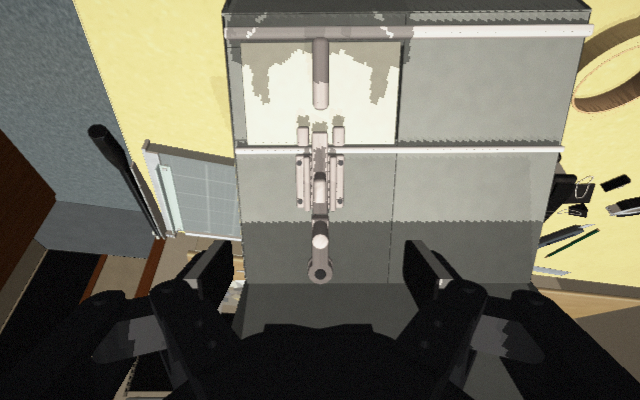

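```bash
python3 - <<'E'
from h import *
p=np.load('p.npy'); M=np.load('M2.npy'); im=cv2.imread('pics/w2.png')
x0,y0,k=215,0,4
c=cv2.resize(im[0:300,x0:415],None,fx=2,fy=2,interpolation=2); c=cv2.resize(im[20:300,225:415],None,fx=k-1.9,fy=k-1.9,interpolation=2)
for a in ((.225,-.07,.018),(.177,-.07,.05),(.125,-.07,.05),(.145,-.07,.05),(.027,-.07,.046),(.075,-.07,.046),(0,.15,0),(0,-.15,0),(.248,-.15,0),(.248,.15,0)):
    q=proj(M,face(p,*a)); print(a,q.round(1)); cv2.drawMarker(c,tuple(int(v) for v in (q-[225,20])*2.1),(0,0,255),cv2.MARKER_CROSS,8,1)
cv2.imwrite('pics/w2c.png',c)
E
```

```text
(0.225, -0.07, 0.018) [318.  274.5]
(0.177, -0.07, 0.05) [318.1 243.4]
(0.125, -0.07, 0.05) [318.2 180.7]
(0.145, -0.07, 0.05) [318.1 205.7]
(0.027, -0.07, 0.046) [318.3  38.7]
(0.075, -0.07, 0.046) [318.2 112.2]
(0, 0.15, 0) [590.2  16.2]
(0, -0.15, 0) [219.4  16. ]
(0.248, -0.15, 0) [241.5 284.7]
(0.248, 0.15, 0) [528.5 284.9]
```

View pics/w2c.png

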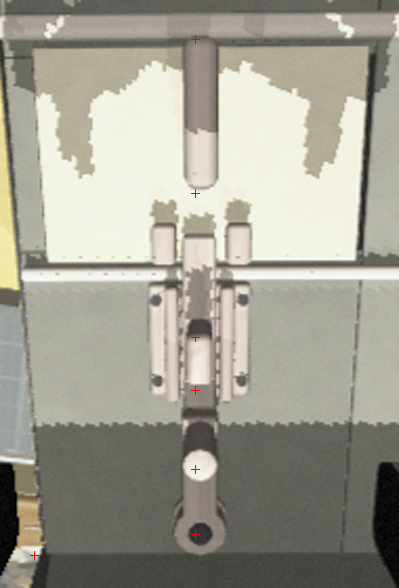

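```bash
cat > s1.py <<'E'
from h import *
p=np.load('p.npy'); Y=-.0684; R=tool(p)
f=lambda s,y,o: face(p,s-.001,Y+y,o)
def rep(t): o=manip.observe(); print(t,round(o['time_s'],2),np.round(o['wrist_force'],1),np.round(o['joint_pos'],1).tolist())
E
python3 - <<'E'
from s1 import *
manip.set_gripper(.03)
manip.move_linear(f(.177,0,.085),rate=.15,rot=R); rep('above')
print(manip.move_linear(f(.177,0,.023),rate=.08,until_force=8)); rep('down')
for th in (.2,.4,.6,.8,.95):
    manip.move_linear(f(.225-.048*np.cos(th),.048*np.sin(th)+.008,.023),rate=.06)
rep('swung')
th=.95; manip.move_linear(f(.225-.048*np.cos(th),.048*np.sin(th)+.001,.023),rate=.06)
manip.move_linear(f(.19,.035,.09),rate=.15)
manip.move_linear(f(.145,0,.12),rate=.15); rep('back')
o=manip.observe(); im=manip.camera('wrist'); cv2.imwrite('pics/w3.png',cv2.resize(im[20:300,225:415,::-1],None,fx=2.1,fy=2.1,interpolation=2))
E
```

```text
above 6.14 [-0.1 -0.1 -0.3] [39.7, 27.9, -60.5, 122.7, 90.1, 19.0, 14.9]
False
down 7.07 [-0.8  0.6  0.5] [33.9, 36.8, -56.9, 119.3, 103.5, 23.7, 5.3]
swung 8.7 [ 0.5  1.1 -0.7] [28.6, 36.7, -58.0, 117.5, 99.5, 27.6, 5.2]
back 10.15 [0.4 0.1 0.4] [45.6, 22.5, -63.7, 127.8, 90.3, 15.2, 13.0]
```

View pics/w3.png

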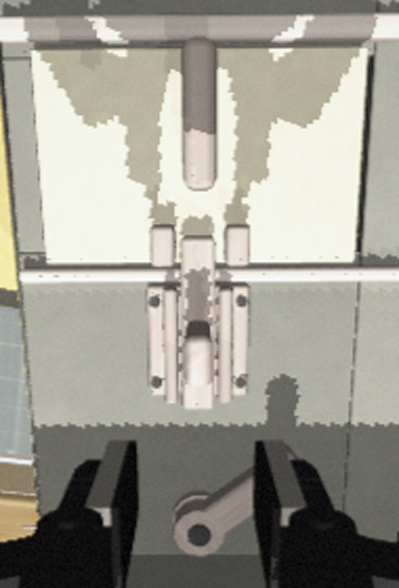

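```bash
python3 - <<'E'
from s1 import *
manip.move_linear(f(.135,0,.085),rate=.15); rep('above')
print(manip.move_linear(f(.135,0,.023),rate=.08,until_force=8)); rep('down')
manip.set_gripper(.0,30); o=manip.observe(); print(o['width'],o['grasp_force']); rep('grip')
print(manip.move_linear(f(.157,0,.023),rate=.03,until_force=35)); rep('drawn'); o=manip.observe(); print(o['width'])
manip.set_gripper(.03)
manip.move_linear(f(.157,0,.1),rate=.12); rep('up')
manip.move_linear(f(.145,0,.12),rate=.12); rep('back')
im=manip.camera('wrist'); cv2.imwrite('pics/w4.png',cv2.resize(im[20:300,225:415,::-1],None,fx=2.1,fy=2.1,interpolation=2))
for a in ((.051,0,.09),(.051,0,.02),(.051,.12,.02)):
    for R in (tool(p),cabR(p[2])@np.diag([-1,1,-1])):
        q=manip.solve_ik(f(*a),R); print(None if q is None else np.round(q,1))
E
```

```text
above 10.59 [-0.3  0.4  0.5] [41.9, 29.4, -62.0, 127.5, 104.5, 20.2, 1.5]
False
down 11.52 [ 0.6 -0.3  0.4] [37.0, 39.8, -59.6, 124.0, 114.2, 27.2, -3.2]
0.009460504096886476 33.50464940071106
grip 11.82 [-3.3  0.5  4.8] [37.0, 39.8, -59.6, 124.0, 114.2, 27.1, -3.2]
False
drawn 12.7 [-7.3 -0.1  6.2] [35.3, 38.1, -58.2, 121.6, 108.9, 25.1, 0.9]
0.00919410743437848
up 13.82 [ 0.4  0.1 -0.3] [41.6, 25.1, -60.8, 125.7, 92.6, 16.8, 11.3]
back 14.17 [ 0.1  0.7 -1.2] [44.7, 21.8, -62.4, 127.9, 90.1, 14.4, 12.8]
[ 39.6  28.2 -55.3 137.3 135.8  21.6 -29.9]
[ 32.8  39.  -60.  109.8  41.1  56.   59.7]
[ 33.5  40.1 -51.2 132.7 138.7  29.5 -28. ]
[ 24.4  43.6 -50.7 105.4  42.5  52.1  59.9]
[ 15.6  40.  -51.5 133.2 128.4  39.8 -33.5]
[ 11.1  42.2 -48.2 105.8  40.3  50.7  49.5]
```

View pics/w4.png

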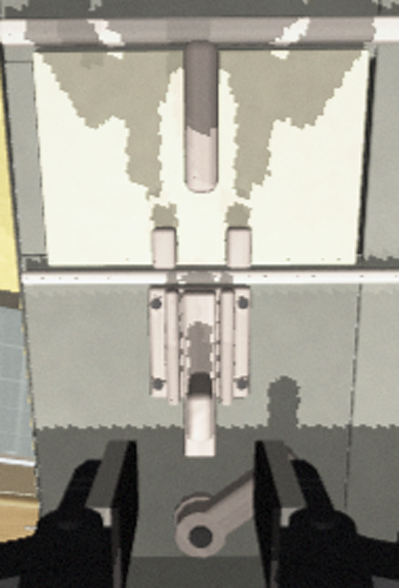

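```bash
python3 - <<'E'
from s1 import *
manip.move_linear(f(.051,0,.085),rate=.15); rep('above')
print(manip.move_linear(f(.051,0,.02),rate=.08,until_force=8)); rep('down')
print(manip.move_linear(f(.051,.132,.02),rate=.05,until_force=12)); rep('slid')
o=manip.observe(); d=F.T@cabR(p[2]).T@(np.array(o['tool_pos'])-f(.051,0,.02)); print(d)
t=f(.051,d[1]-.009,.02); manip.move_linear(t,rate=.05)
manip.move_linear(f(.056,d[1]-.009,.085),rate=.12); rep('up')
try: manip.move_linear(f(.12,.02,.12),rate=.15)
except manip.IKError as e: print(e)
rep('view'); im=manip.camera('wrist'); cv2.imwrite('pics/w5.png',im[:,:,::-1])
E
```

```text
above 15.17 [0.2 0.6 0.5] [47.6, 37.3, -66.8, 136.6, 124.9, 29.6, -14.0]
False
down 16.12 [ 0.4 -0.2 -0.2] [41.1, 47.6, -61.7, 132.4, 130.7, 36.1, -14.4]
True
slid 18.41 [ 0.1 -1.1  0.3] [23.8, 50.1, -64.5, 132.7, 124.0, 50.7, -22.4]
[-0.0003876   0.12450325 -0.00039241]
up 19.43 [ 0.1 -0.3  0.1] [30.6, 40.4, -71.2, 136.6, 115.9, 45.4, -19.9]
view 20.38 [ 0.1  0.3 -0.2] [49.4, 28.8, -73.1, 131.1, 100.0, 24.7, 3.8]
```

View pics/w5.png

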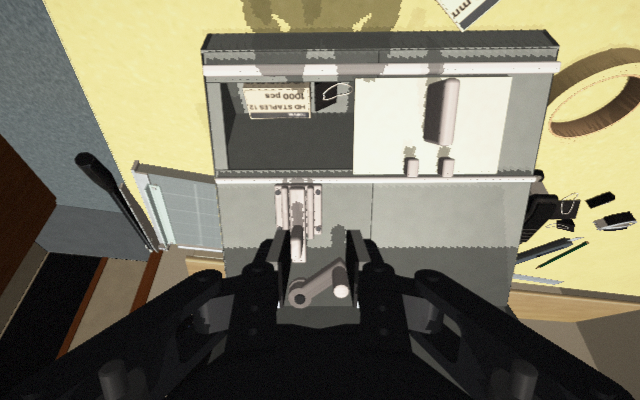

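```bash
python3 -c "
from cell import manip
manip.wait(.3); print(manip.hand_in())"
```

```text
the job is handed in; nothing more can be done
None
```

I handed the job in at about 21 s. The turn-button is swung about 0.95 rad to the left, the bolt is drawn about 22 mm, and the shutter is open to its stop at about 115 mm. The hand is clear, and no arm motion came near the boxes or tape roll. The grader's verdict was not returned.

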